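# Seat the bracket on its dowel and latch the hold-down

### The job

Mount the flanged bracket in the fixture: nudge it against the long guide rail and along the rail, reaching in under the lamp bar, until its hole drops over the locating pin and it lies flat along the rail. Then turn the clamp knob clockwise until the sprung pawl catches at the third tooth, so that the hold-down finger points straight in over the bracket, and let go. Leave the spanner and the tape roll lying where they are.

Things in the scene. Friction and masses are not known exactly. Their poses are not given: they have to be found in the camera images.
- fixture: Fixed grey fixture, mm. Origin: underside of its base plate; x: the way the bracket is pushed home (about world -y); y: from the robot's side to the guide rail. Base x -135..180, y -100..100, deck (its top) at z 14. Clamp axis x 112, y 0, ratchet wheel radius 38 up to z 29; pawl at x 143..170, y -5..45. Seated bracket: origin x and y 0 within 2.5, z 14, axes parallel to these
- rail_face (a point): Middle of the guide rail's guiding face, on the deck, facing the fixture's -y; axes as the fixture's. At fixture x -20, y 50.5, z 14 mm. The steel rail is 180 mm long along x and 22 high. With the bracket's long side flat against it the hole is 0.5 mm off the pin line
- lamp_under (a point): Centre of the underside of the white lamp bar, fixed 160 mm above the table over the deck; axes as the fixture's. The bar covers fixture x -100..-62, y -28..107, z 160..190 mm; its post, 16 thick, stands at x -81, y 86. It overhangs the flange near home, so the tool must lean about 33 to 50 degrees, its top towards the fixture's -x, to push the flange
- pin_tip (a point): Tip of the fixed steel locating pin, diameter 12 mm, domed, standing 9 mm above the deck at fixture x 25, y 0; axes as the fixture's
- bracket: Loose aluminium bracket, 0.45 kg: plate 130 (x) x 100 (y) x 10 mm, origin at the centre of its underside; 16 mm through hole at x 25, y 0; flange on the -x end, x -65..-57, y -35..35, top at z 52. Starts 18 to 34 mm short of home in fixture x, 10 to 22 mm off the rail, yaw up to 0.1 rad, its +x part up on the pin. Slides at 2 to 12 N; drops 9 mm there and lies flat when home
- bracket_hole (a point): Centre of the bracket's hole, 5 mm above the underside (half-way through the plate); axes as the bracket's
- clamp (a joint): Turn of the clamp knob, rad, growing clockwise from above. Starts at the tooth at 0 (0 to 0.1); then first tooth 0.436, second 0.873, third 1.309, fourth 1.745. A light spring (0.1 N m) turns it back to the last tooth passed, where the pawl holds it for good: turn 0.05 to 0.2 past a tooth and let go. At the third the finger points along the fixture's -x, over the bracket
- clamp_grip (a point): Middle of the knob's black grip bar, on the clamp axis, 76 mm above the table: bar 56 long, 14 wide, z 62..90 mm. Turns with the knob: its axes are the fixture's at clamp 0. In its own axes the bar lies along the direction -105 degrees from x. A steel hold-down finger, 22 wide, points that way below it, reaching 78 mm from the axis, z 33..48.5
- spanner: Open-ended spanner, 154 mm long, 7 high, on the table at the robot's side of the fixture; not to be moved. Origin: centre of its underside
- tape_black: Roll of black tape, diameter 66, height 19 mm, on the table just behind the fixture; not to be moved. Origin: centre of its underside

How it is judged (in metres and radians):
On the way, in this order (a step that is already met when the one before it is completed fails the run):
1. the bracket's hole has dropped over the pin and it lies flat along the rail, the knob not yet turned (horizontal distance between bracket_hole and pin_tip below 0.005 m and z of bracket in the frame of fixture below 0.0165 m and angle between bracket's own z axis and vertical below 0.03 rad and angle between the x axis of bracket and the x axis of fixture, either way round below 0.1 rad and value of joint clamp below 0.3 rad), for 0.2 s.
2. the pawl holds the knob at the third tooth (value of joint clamp between 1.21 and 1.41 rad and contact force between each of the arm, the fingers and fixture below 0.1 N), for 0.2 s.
At the end, for the whole second after the job is handed in: The bracket's hole is over the pin (axes within 5 mm), its underside on the deck (within 2.5 mm), level within 0.03 rad and along the rail within 0.1 rad, at rest; the knob is held by the pawl at the third tooth (1.21 to 1.41 rad) (horizontal distance between bracket_hole and pin_tip below 0.005 m and z of bracket in the frame of fixture below 0.0165 m and angle between bracket's own z axis and vertical below 0.03 rad and angle between the x axis of bracket and the x axis of fixture, either way round below 0.1 rad and value of joint clamp between 1.21 and 1.41 rad and linear speed of bracket below 0.01 m/s); the robot touches nothing.
It fails at once if the spanner or the tape roll is moved more than 20 mm (distance of any of spanner, tape_black from where it was at the start of the episode above 0.02 m).
It also fails if it takes over 69 s, if anything falls off the work surface, if the arm or the gripper's body presses on something with over 40 N, if the wrist force passes 120 N, or if a joint passes its speed limit or range.

### The arm

A 6-joint arm with a two-finger parallel gripper is mounted at the origin on a cart in front of the work surface, level with it; the furniture and walls round the work are solid. World frame = base frame: x ahead of the robot, y to its left, z up, the work surface at z = 0. Lengths are in mm, angles in rad, forces in N, time in s.
With the tool pointing down it reaches from about 250 to 800 mm from the base axis. Payload 8.5 kg.
Tool frame: the origin (TCP) lies midway between the tips of the shut fingers; the grasp point (between the pads) lies 19 mm behind it (tcp_to_grasp is the distance from the TCP to the grasp point, in mm); y points along the fingers, x is the direction in which the jaws open and shut, and the axes are right-handed (so a half turn about y gives the same grasp; the last joint's range is limited). The gripper opens to 85 mm and grips with 20 to 120 N. Pads are 22 mm wide; open, the fingers measure 114 mm over their backs; the gripper's body (76 mm by 85 mm) begins 54 mm behind the grasp point. The pads swing forward as they close: fully open they stand 13 mm farther back than shut.
Start: joints at [1.131, 0.238, -0.013, 1.319, 0, 1.571], TCP at [223.503, 475, 231.276] pointing down, gripper open.
Joint ranges: [-2.66, 2.66], [-1.03, 1.9], [-1.14, 1.46], [-1.82, 2.27], [-1.45, 1.34], [-3.14, 3.14]. Speed limits (rad/s): [2.22, 2.22, 2.79, 3.14, 3.14, 3.14].

### API

Orientations are given as a unit quaternion [x, y, z, w].
In Python, from workcell import observe, camera, calibration, sign_off, tcp_to_grasp gives the robot as it stands.
- The arm moves only by the tool play_rows, never from a script. Its argument "plan" is a list of rows, each an object with "claw": the opening in per cent of the stroke, from 0 (shut) to 100 (fully open); "linear": the shift along the world's x, y, z in m, a list of three; "yaw": the turn about the world's z in rad. In form: [{"claw": claw, "linear": [x, y, z], "yaw": yaw}, ...]. A call has 1 to 5 rows; each row is the pose to reach, as a shift and turn from the pose measured when the call began; what a row does not reach only later rows make up. A row lasts 1/10 s, in which the tool goes at most 50 mm and 8.59 degrees, less where a joint would pass 70% of its speed; a pose out of reach is approached as far as the arm can. A call with a gripper value outside its range is refused whole. The fingers move at their own pace and stop on an object; "squeeze" is the grip in N (left out, the last holds). Time passes only in rows, so rows that repeat a pose let the fingers close. It gives the time, the measured TCP pose, the force and the opening at its end, in the units of the state.
- observe(): the state, without advancing time (a new reading comes with each control period).
- camera(name): name is "scene" or "top" or "wrist"; returns the picture (420x560x3 uint8, red, green, blue); there is no depth.
- calibration(name): a dict with "camera_matrix" (3x3 intrinsics, pixels), "world_from_camera" (4x4, takes a point from camera to world coordinates); the wrist camera has in their place "T_tool_cam" (4x4, takes a point from camera to tool coordinates, whose origin is the TCP and whose axes are the tool frame's). Camera axes: x right, y up, looking along -z (the intrinsics and any distortion apply to the point x, -y, -z); pixel columns grow to the right and rows downward; lengths in mm; the calibration is good to about 2 mm. A picture is of the moment at which its call begins: read the wrist's pose just before it. calibration takes no time and is no camera call.
- sign_off(): hands the job in, once; it reports no verdict.
The state is a dict: "time_s": time; "joint_positions": joint angles; "qvel": joint speeds; "tau": joint torques, N m; "tool_pos": TCP position; "eef_rot": TCP orientation; "contact_force": force on the tool from outside, world axes, zero at the start; "torque": the same for the moment, N m; "grip_width": opening from 0.0 (shut) to 1.0 (fully open).
Only numpy, scipy, OpenCV 4.12 (cv2) and the standard library are available. Lean on these libraries where they do the work, as an engineer would, in place of code of your own. Each camera call takes 0.05 s, during which the arm holds its last target.

## Working session

There is one attempt and no reset: what is moved stays moved. The work goes in short steps, Python scripts to look and compute and a tool call to move; the robot and the scene stay as the last step left them, time stands still between calls to the robot, and variables do not carry over. Pictures are saved under pics/ and viewed, and the job is handed in when it is done.

Besides the shell and the picture viewer there is one more tool, called after "Emit:" as name(argument=value, ...) on one line, values as JSON. play_rows: Moves the arm, as the interface text tells. Its arguments: {"type":"object","properties":{"plan":{"type":"array"},"squeeze":{"type":"number"}},"required":["plan"]}

```bash
mkdir -p pics; ls; python3 - <<'E'
from workcell import *
import cv2,json
s=observe();print(s)
for n in("scene","top","wrist"):
    cv2.imwrite(f"pics/{n}0.png",cv2.cvtColor(camera(n),cv2.COLOR_RGB2BGR)); print(n,calibration(n))
print(tcp_to_grasp)
E
```

```text
pics
{'time_s': 0.0, 'joint_positions': array([ 1.13100867e+00,  2.38767401e-01, -1.42834113e-02,  1.31920465e+00,
       -1.66427778e-05,  1.57079909e+00]), 'qvel': array([ 0.00106106,  0.00029521,  0.0003467 , -0.00010219,  0.00153949,
       -0.00026879]), 'tau': array([-6.96619031e-05, -5.38786876e+01,  3.46436691e+01,  1.85257103e-02,
        1.54535405e-04, -3.47057401e-06]), 'tool_pos': array([223.33733307, 474.64750895, 230.67329973]), 'eef_rot': array([ 0.59730507,  0.37846396, -0.3793288 , -0.59674227]), 'contact_force': array([ 0.33425819, -0.19273815,  0.2972593 ]), 'torque': array([0.02036688, 0.04246948, 0.02968962]), 'grip_width': 0.9962132280037799}
scene {'camera_matrix': array([[429.16476284,   0.        , 273.14606721],
       [  0.        , 429.16476284, 217.28432781],
       [  0.        ,   0.        ,   1.        ]]), 'world_from_camera': array([[-5.81750299e-01,  5.14453819e-01, -6.30003062e-01,
        -2.71217544e+01],
       [-8.13358161e-01, -3.64252666e-01,  4.53617126e-01,
         1.11675360e+02],
       [ 3.88476825e-03,  7.76310031e-01,  6.30339309e-0
[... 509 characters left out ...]
 1.23806533e-01,  9.92281295e-01,
         9.78929653e+02],
       [ 0.00000000e+00,  0.00000000e+00,  0.00000000e+00,
         1.00000000e+00]])}
wrist {'camera_matrix': array([[308.44016421,   0.        , 278.17288024],
       [  0.        , 308.44016421, 213.92092001],
       [  0.        ,   0.        ,   1.        ]]), 'T_tool_cam': array([[ 9.99999738e-01, -6.74606493e-04,  2.64239036e-04,
        -1.52978796e+00],
       [ 4.33201121e-04,  2.64399147e-01, -9.64413243e-01,
        -1.41028044e+02],
       [ 5.80734860e-04,  9.64413104e-01,  2.64399370e-01,
         6.75135834e+01],
       [ 0.00000000e+00,  0.00000000e+00,  0.00000000e+00,
         1.00000000e+00]])}
18.700000000000003
```

View pics/scene0.png

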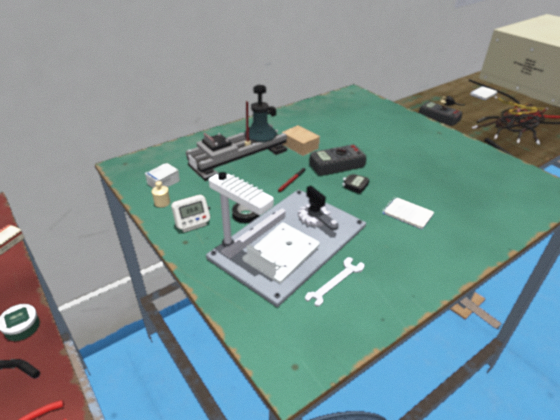

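View pics/top0.png

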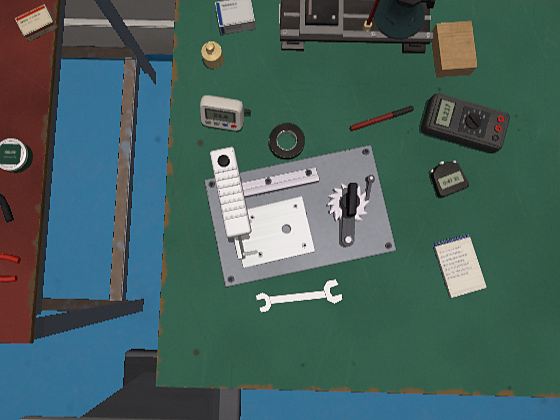

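View pics/wrist0.png

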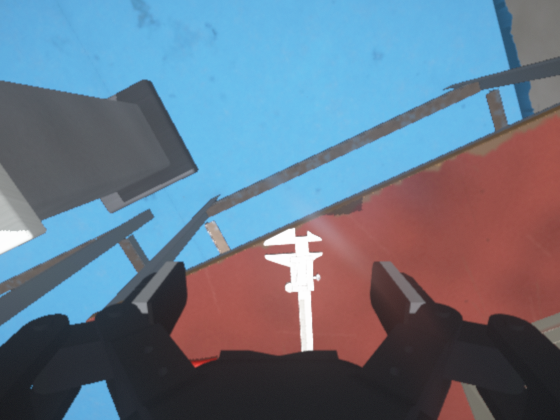

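```bash
python3 - <<'E'
import cv2
im=cv2.imread("pics/top0.png")
c=im[135:315,195:405]
cv2.imwrite("pics/topc.png",cv2.resize(c,None,fx=3.8,fy=3.3,interpolation=cv2.INTER_CUBIC))
im=cv2.imread("pics/scene0.png")
c=im[160:310,195:380]
cv2.imwrite("pics/scenec.png",cv2.resize(c,None,fx=4,fy=4,interpolation=cv2.INTER_CUBIC))
E
```

```text
(no output)
```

View pics/topc.png

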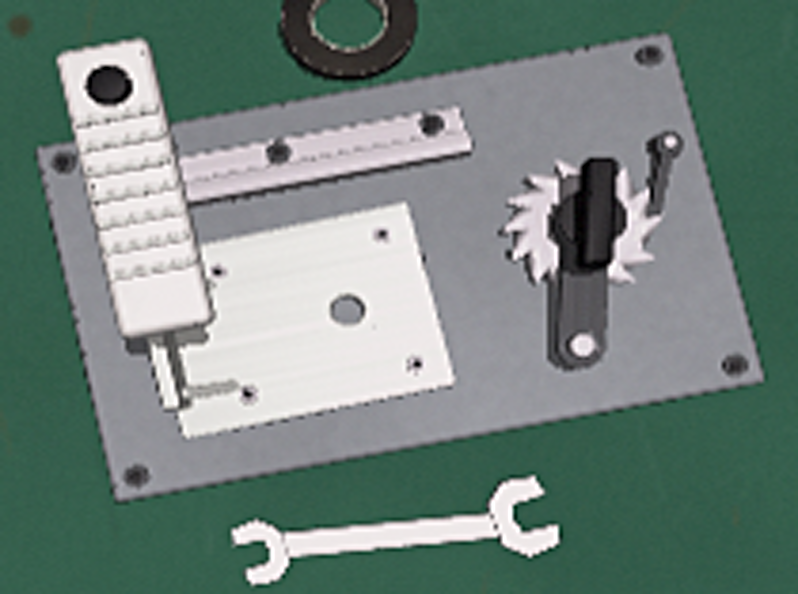

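View pics/scenec.png

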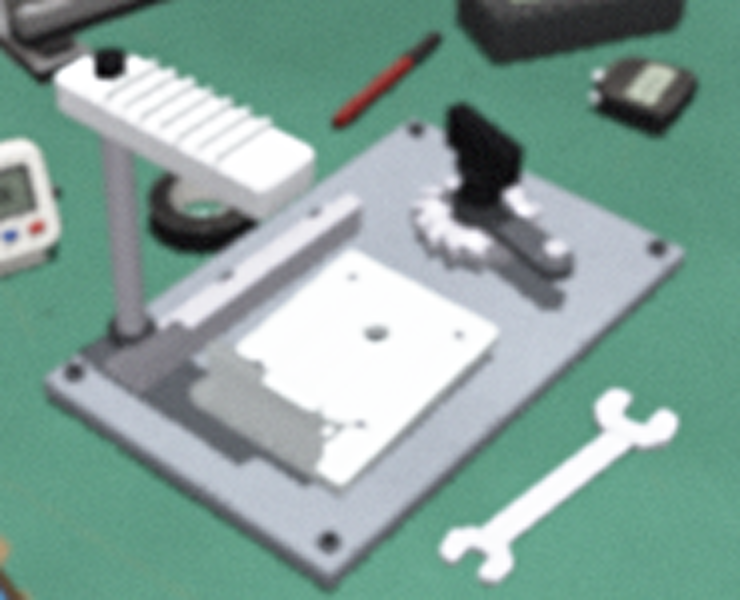

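```bash
cat > h.py <<'E'
import numpy as np, json
from workcell import *
from scipy.optimize import least_squares
def proj(cal,P):
    T=np.array(cal["world_from_camera"]);K=cal["camera_matrix"]
    p=(np.atleast_2d(P)-T[:3,3])@T[:3,:3]
    p=p*[1,-1,-1]; q=p@K.T
    return q[:,:2]/q[:,2:]
def ray(cal,uv,z):
    T=np.array(cal["world_from_camera"]);K=cal["camera_matrix"]
    d=np.linalg.solve(K,[uv[0],uv[1],1.])*[1,-1,-1]; d=T[:3,:3]@d
    return T[:3,3]+d*(z-T[2,3])/d[2]
def F(pose,P):
    P=np.atleast_2d(np.array(P,float)); c,s=np.cos(pose[2]),np.sin(pose[2])
    return np.c_[pose[0]+c*P[:,0]-s*P[:,1],pose[1]+s*P[:,0]+c*P[:,1],P[:,2]]
def Finv(pose,W):
    W=np.atleast_2d(np.array(W,float)); c,s=np.cos(pose[2]),np.sin(pose[2]); d=W[:,:2]-pose[:2]
    return np.c_[c*d[:,0]+s*d[:,1],-s*d[:,0]+c*d[:,1],W[:,2]]
E
python3 - <<'E'
from h import *
P=[[-135,100,14],[180,100,14],[180,-100,14],[-135,-100,14]]
t=np.array([[38,150],[668,36],[763,380],[115,500]])/[3.8,3.3]+[195,135]-.4
s=np.array([[47,378],[415,122],[683,250],[330,578]])/4+[195,160]-.4
ct,cs=calibration("top"),calibration("scene")
def r(p,w=(1,1)):
    return np.r_[w[0]*(proj(ct,F(p,P))-t).ravel(),w[1]*(proj(cs,F(p,P))-s).ravel()]
for w in((1,1),(1,0),(0,1)):
    o=least_squares(r,[450,-300,-1.5],args=(w,));print(o.x,np.round(o.fun,1))
    if w==(1,1): fp=o.x
json.dump(list(fp),open("fix.json","w"))
b=np.array([[405,204],[453,380],[187,437],[347,309]])/[3.8,3.3]+[195,135]-.4
for uv,z in zip(b,(34,34,24,31)): print(uv,Finv(fp,ray(ct,uv,z)))
bs=np.array([[350,248],[497,330],[338,490],[376,331]])/4+[195,160]-.4
for uv,z in zip(bs,(34,34,24,31)): print(uv,Finv(fp,ray(cs,uv,z)))
sp=F(fp,[[0,0,0]])
for uv in ([232,540],[555,520],[540,480],[270,580]):
    q=ray(ct,np.array(uv)/[3.8,3.3]+[195,135],5); print("spanner",q,Finv(fp,q))
# bracket fit
def br(p):
    R=[];
    c=F(p,[[65,50,0],[65,-50,0],[-65,-50,0],[25,0,0]]); c[:,2]=[34,34,24,31]
    c=F(fp,c)
    return np.r_[(proj(ct,c)-b).ravel(),(proj(cs,c)-bs).ravel()]
o=least_squares(br,[-25,-15,0]);print("bracket in fixture",o.x,np.round(o.fun,1))
E
```

```text
[ 517.82488371 -306.81247236   -1.33699346] [-1.6 -0.4  0.3 -1.1  0.8  1.1 -0.5  1.5 -1.5 -0.5 -0.  -1.7  1.4 -0.3
  0.2 -1.1]
[ 518.45411876 -307.24492901   -1.33852836] [-1.3 -0.9  0.7 -1.3  1.   0.9 -0.4  1.1 -0.  -0.   0.  -0.   0.  -0.
  0.  -0. ]
[ 516.15361146 -305.54535122   -1.3345412 ] [-0.   0.  -0.  -0.   0.   0.  -0.   0.  -1.6  0.4 -0.2 -1.2  1.4  0.1
  0.4 -0.2]
[301.17894737 196.41818182] [[32.85447257 29.4611678  34.        ]]
[313.81052632 249.75151515] [[ 34.42100371 -67.9308012   34.        ]]
[243.81052632 267.02424242] [[-92.98267825 -71.67353045  24.        ]]
[285.91578947 228.23636364] [[ -5.61480967 -20.2889485   31.        ]]
[282.1 221.6] [[33.73210836 30.88358607 34.        ]]
[318.85 242.1 ] [[ 33.06392493 -70.36286855  34.        ]]
[279.1 282.1] [[-100.21397061  -74.59855788   24.        ]]
[288.6  242.35] [[ -6.77429988 -21.17206387  31.        ]]
spanner [ 370.87986122 -255.45089688    5.        ] [[ -84.00816564 -131.04762178    5.        ]]
spanner [ 385.44842596 -407.90767949    5.        ] [[  67.67585652 -152.19640572    5.        ]]
spanner [ 406.85929539 -400.57950043    5.        ] [[  65.50749981 -129.67029271    5.        ]]
spanner [ 349.90949774 -274.00843367    5.        ] [[ -70.81391941 -155.74681575    5.        ]]
bracket in fixture [-3.12834226e+01 -2.08433119e+01  1.88870042e-02] [-0.2 -0.5  0.3  0.9 -1.3  0.5 -0.4  0.1 -0.1  0.3  0.2 -0.5  0.6 -2.1
 -0.1 -0.3]
```

```bash
python3 - <<'E'
from h import *
from scipy.spatial.transform import Rotation as R
s=observe();m=R.from_quat(s["eef_rot"]).as_matrix();print(np.round(m,3))
fp=np.array(json.load(open("fix.json")))
for n,i in(("x",0),("z",2)):
    print(n,np.arctan2(m[1,i],m[0,i]))
print("joint1 dir", np.arctan2(-307,518))
E
```

```text
[[ 0.426 -0.    -0.905]
 [ 0.905 -0.001  0.426]
 [-0.001 -1.    -0.   ]]
x 1.1310055449355538
z 2.701801871868363
joint1 dir -0.535007989438497
```

Emit:
play_rows(plan=[{"claw":80,"linear":[0.012,-0.05,0],"yaw":0.1},{"claw":80,"linear":[0.024,-0.098,0],"yaw":0.2},{"claw":80,"linear":[0.036,-0.146,0],"yaw":0.3},{"claw":80,"linear":[0.048,-0.194,0],"yaw":0.4},{"claw":80,"linear":[0.06,-0.242,0],"yaw":0.5}])

```text
time_s: 0.65
tool_pos: [283.2, 230.9, 230.7]
eef_rot: [-0.484, -0.516, 0.516, 0.483]
contact_force: [0.9, -0.3, 0.4]
grip_width: 0.798
```

```bash
cat >> h.py <<'E'
from scipy.spatial.transform import Rotation as R
try: fp=np.array(json.load(open("fix.json")))
except Exception: pass
def st():
    s=observe();m=R.from_quat(s["eef_rot"]).as_matrix()
    h=np.arctan2(m[1,0],m[0,0])
    print("t%.2f q"%s["time_s"],np.round(s["joint_positions"],2),"tcp",np.round(s["tool_pos"],1),"head %.3f"%h,"down",np.round(m[2,1],4),"fix",np.round(Finv(fp,s["tool_pos"]),1),"relhead %.3f"%(h-fp[2]),"F",np.round(s["contact_force"],1),"Ffix",np.round(Finv([0,0,fp[2]],s["contact_force"]),1),"g %.2f"%s["grip_width"])
    return s,h
def go(X,Y,Z,head=None):
    s,h=st(); w=F(fp,[[X,Y,Z]])[0]; print("shift",np.round((w-s["tool_pos"])/1000,4), "yaw",None if head is None else round((head-h+np.pi)%(2*np.pi)-np.pi,3))
def snap(n,name,box=None,f=1):
    import cv2
    s=observe();im=cv2.cvtColor(camera(n),cv2.COLOR_RGB2BGR); cv2.imwrite(f"pics/{name}_raw.png",im)
    if box: im=im[box[1]:box[3],box[0]:box[2]]
    cv2.imwrite(f"pics/{name}.png",cv2.resize(im,None,fx=f,fy=f,interpolation=cv2.INTER_CUBIC))
E
python3 -c "
from h import *
go(-12,-95,230,1.805)"
```

```text
t0.65 q [ 0.68 -0.04 -0.33  1.28 -0.    0.62] tcp [283.2 230.9 230.7] head 1.636 down -1.0 fix [[-577.5 -103.7  230.7]] relhead 2.973 F [ 0.9 -0.3  0.4] Ffix [[0.5 0.8 0.4]] g 0.80
shift [ 0.1394 -0.5481 -0.0007] yaw 0.169
```

Emit:
play_rows(plan=[{"claw":80,"linear":[0.012,-0.05,0],"yaw":0.1},{"claw":80,"linear":[0.024,-0.098,0],"yaw":0.17},{"claw":80,"linear":[0.036,-0.146,0],"yaw":0.17},{"claw":80,"linear":[0.048,-0.194,0],"yaw":0.17},{"claw":80,"linear":[0.06,-0.242,0],"yaw":0.17}])

```text
time_s: 1.15
tool_pos: [342.1, -9.2, 230.9]
eef_rot: [0.438, 0.555, -0.555, -0.437]
contact_force: [1.4, 0.1, -0.7]
grip_width: 0.799
```

Emit:
play_rows(plan=[{"claw":80,"linear":[0.012,-0.05,0],"yaw":0},{"claw":80,"linear":[0.024,-0.098,0],"yaw":0},{"claw":80,"linear":[0.036,-0.146,0],"yaw":0},{"claw":80,"linear":[0.048,-0.194,0],"yaw":0},{"claw":80,"linear":[0.06,-0.242,0],"yaw":0}])

```text
time_s: 1.65
tool_pos: [401.6, -252.3, 230.8]
eef_rot: [0.439, 0.555, -0.555, -0.437]
contact_force: [1.8, 1.2, -0.5]
grip_width: 0.799
```

```bash
python3 -c "
from h import *
go(-12,-95,230,1.805)
snap('wrist','w1')"
```

```text
t1.65 q [-0.56  0.15 -0.13  1.29 -0.   -0.8 ] tcp [ 401.6 -252.3  230.8] head 1.805 down -1.0 fix [[ -79.9 -100.4  230.8]] relhead 3.142 F [ 1.8  1.2 -0.5] Ffix [[-0.7  2.1 -0.5]] g 0.80
shift [ 0.021  -0.0648 -0.0008] yaw -0.0
```

View pics/w1.png

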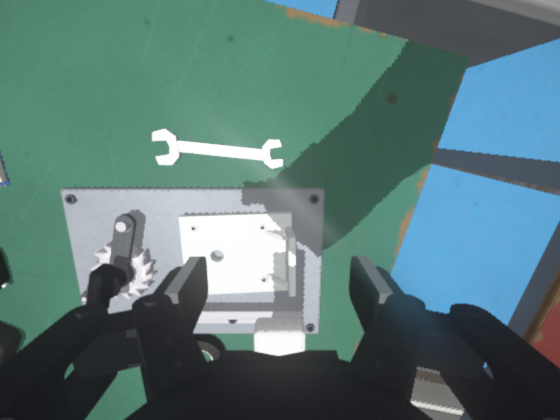

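```bash
cat >> h.py <<'E'
def wcal(s):
    c=calibration("wrist");T=np.eye(4);T[:3,:3]=R.from_quat(s["eef_rot"]).as_matrix();T[:3,3]=s["tool_pos"]
    return {"camera_matrix":c["camera_matrix"],"world_from_camera":T@c["T_tool_cam"]}
E
python3 - <<'E'
from h import *
s,_=st();c=wcal(s)
for uv,z in (((62,188),14),((323,188),14),((319,333),14),((70,198),14),((314,198),14),((310,327),14),((179,214),34),((292,212),24),((297,295),24),((182,301),34),((217,255),31)):
    print(uv,np.round(Finv(fp,ray(c,uv,z)),1))
snapuv=1
import cv2
im=cv2.imread("pics/w1_raw.png")[175:345,55:335]
cv2.imwrite("pics/w1c.png",cv2.resize(im,None,fx=2.85,fy=2.85,interpolation=cv2.INTER_CUBIC))
E
```

```text
t1.70 q [-0.57  0.16 -0.12  1.29 -0.   -0.8 ] tcp [ 403.9 -258.4  230.1] head 1.804 down -1.0 fix [[-73.5 -99.6 230.1]] relhead 3.141 F [ 1.8 -4.8 -0.1] Ffix [[ 5.1  0.7 -0.1]] g 0.80
(62, 188) [[ 183.2 -101.2   14. ]]
(323, 188) [[-124.1 -101.3   14. ]]
(319, 333) [[-126.2   96.1   14. ]]
(70, 198) [[175.9 -89.1  14. ]]
(314, 198) [[-113.9  -89.3   14. ]]
(310, 327) [[-113.9   86.8   14. ]]
(179, 214) [[ 41. -75.  34.]]
(292, 212) [[-87.7 -74.8  24. ]]
(297, 295) [[-95.2  33.3  24. ]]
(182, 301) [[46.9 36.1 34. ]]
(217, 255) [[  1.1 -23.7  31. ]]
```

View pics/w1c.png

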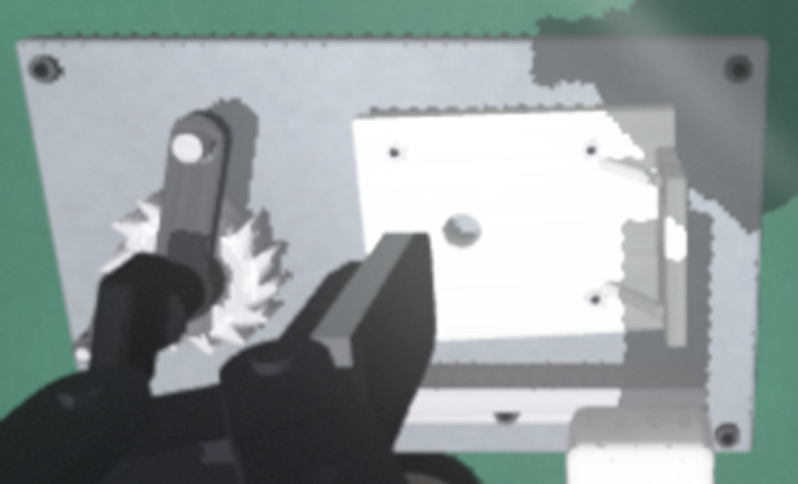

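```bash
python3 -c "
from h import *
go(-12,-95,60,1.805)"
```

```text
t1.70 q [-0.57  0.16 -0.12  1.29 -0.   -0.8 ] tcp [ 403.9 -258.4  230.1] head 1.804 down -1.0 fix [[-73.5 -99.6 230.1]] relhead 3.141 F [ 1.8 -4.8 -0.1] Ffix [[ 5.1  0.7 -0.1]] g 0.80
shift [ 0.0187 -0.0588 -0.1701] yaw 0.001
```

Emit:
play_rows(plan=[{"claw":80,"linear":[0.01,-0.03,-0.03],"yaw":0},{"claw":80,"linear":[0.019,-0.059,-0.06],"yaw":0},{"claw":80,"linear":[0.019,-0.059,-0.1],"yaw":0},{"claw":80,"linear":[0.019,-0.059,-0.14],"yaw":0},{"claw":80,"linear":[0.019,-0.059,-0.17],"yaw":0}])

```text
time_s: 2.2
tool_pos: [421.9, -316.9, 57.5]
eef_rot: [-0.44, -0.554, 0.555, 0.438]
contact_force: [0.5, -0.4, -1.2]
grip_width: 0.8
```

Emit:
play_rows(plan=[{"claw":80,"linear":[0.001,0,-0.02],"yaw":0},{"claw":80,"linear":[0.001,0,-0.035],"yaw":0},{"claw":80,"linear":[0.001,0,-0.042],"yaw":0},{"claw":80,"linear":[0.001,0,-0.042],"yaw":0}])

```text
time_s: 2.6
tool_pos: [422.4, -316.5, 14.8]
eef_rot: [-0.439, -0.554, 0.555, 0.438]
contact_force: [-0.1, -0.3, 0.1]
grip_width: 0.799
```

```bash
python3 -c "
from h import *
go(-12,-95,12,1.805)
snap('scene','s1',(195,140,380,300),4);snap('wrist','w2')"
```

```text
t2.60 q [-0.64  0.41 -0.37  0.79 -0.   -0.87] tcp [ 422.4 -316.5   14.8] head 1.803 down -1.0 fix [[-12.7 -95.1  14.8]] relhead 3.140 F [-0.1 -0.3  0.1] Ffix [[ 0.2 -0.2  0.1]] g 0.80
shift [ 0.0003 -0.0007 -0.0028] yaw 0.002
```

View pics/s1.png

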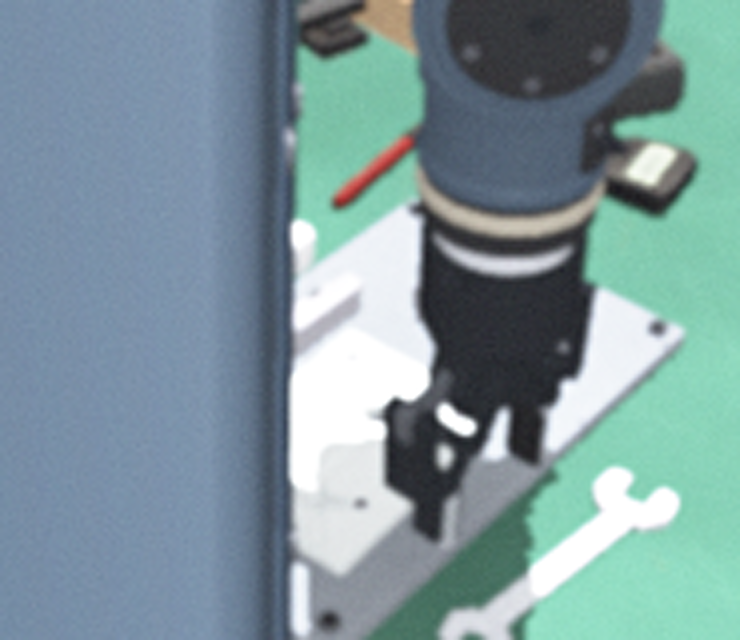

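View pics/w2.png

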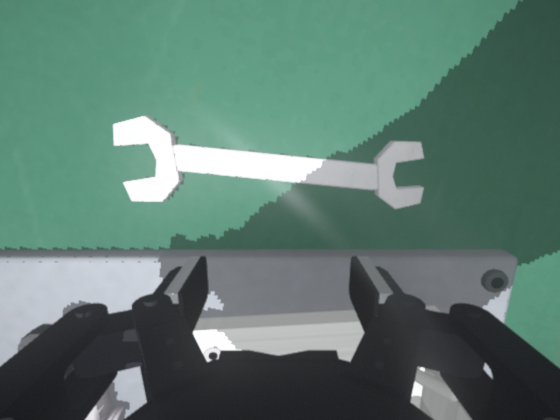

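Emit:
play_rows(plan=[{"claw":80,"linear":[0.003,0.0,-0.003],"yaw":0},{"claw":80,"linear":[0.008,0.001,-0.003],"yaw":0},{"claw":80,"linear":[0.013,0.0025,-0.003],"yaw":0},{"claw":80,"linear":[0.016,0.0032,-0.003],"yaw":0},{"claw":80,"linear":[0.019,0.004,-0.003],"yaw":0}])

```text
time_s: 3.2
tool_pos: [441.7, -313.0, 13.2]
eef_rot: [-0.439, -0.553, 0.556, 0.438]
contact_force: [-5.9, -2.1, 5.0]
grip_width: 0.802
```

```bash
python3 -c "
from h import *
go(-12,-62,12,1.805)
snap('top','t1',(195,135,405,315),3.3)"
```

```text
t3.20 q [-0.61  0.43 -0.34  0.8  -0.   -0.85] tcp [ 441.7 -313.    13.2] head 1.803 down -1.0 fix [[-11.6 -75.5  13.2]] relhead 3.140 F [-5.9 -2.1  5. ] Ffix [[ 0.7 -6.2  5. ]] g 0.80
shift [ 0.013   0.0035 -0.0012] yaw 0.002
```

View pics/t1.png

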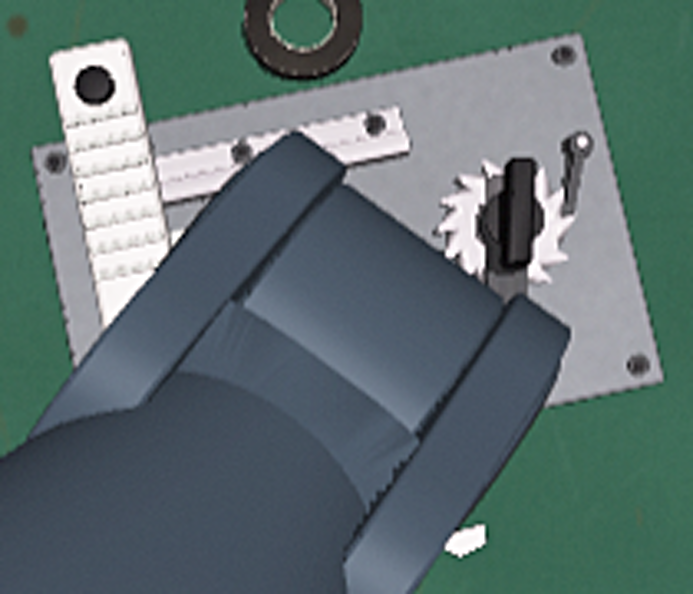

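```bash
python3 -c "
from h import *
c=calibration('scene')
for z in range(0,420,40): print(z,((proj(c,[[422.4,-316.5,z]])[0]-[195,140])*4).round())
"
```

```text
0 [477. 524.]
40 [482. 468.]
80 [487. 409.]
120 [493. 346.]
160 [499. 279.]
200 [506. 207.]
240 [513. 131.]
280 [520.  49.]
320 [529. -40.]
360 [ 537. -134.]
400 [ 547. -237.]
```

Emit:
play_rows(plan=[{"claw":80,"linear":[0.004,0.001,0.0],"yaw":0},{"claw":80,"linear":[0.007,0.0017,0.0],"yaw":0},{"claw":80,"linear":[0.0095,0.0023,0.0],"yaw":0},{"claw":80,"linear":[0.0115,0.0028,0.0],"yaw":0}])

```text
time_s: 3.65
tool_pos: [453.6, -310.0, 13.2]
eef_rot: [-0.439, -0.554, 0.556, 0.438]
contact_force: [-5.2, -1.4, 3.5]
grip_width: 0.802
```

```bash
python3 -c "
from h import *
go(-12,-61,12,1.805)"
```

```text
t3.65 q [-0.6   0.44 -0.32  0.81 -0.   -0.83] tcp [ 453.6 -310.    13.2] head 1.803 down -1.0 fix [[-11.8 -63.2  13.2]] relhead 3.140 F [-5.2 -1.4  3.5] Ffix [[ 0.2 -5.4  3.5]] g 0.80
shift [ 0.0021  0.0007 -0.0012] yaw 0.002
```

Still sliding at ~5 N; go on in fine steps until the rail stops it.

Emit:
play_rows(plan=[{"claw":80,"linear":[0.0015,0.0003,0.0],"yaw":0},{"claw":80,"linear":[0.002,0.0005,0.0],"yaw":0}])

```text
time_s: 3.85
tool_pos: [455.6, -309.5, 13.2]
eef_rot: [-0.439, -0.553, 0.556, 0.438]
contact_force: [-5.8, -1.4, 3.7]
grip_width: 0.798
```

Emit:
play_rows(plan=[{"claw":80,"linear":[0.0015,0.0003,0.0],"yaw":0},{"claw":80,"linear":[0.002,0.0005,0.0],"yaw":0}])

```text
time_s: 4.05
tool_pos: [456.7, -308.9, 13.1]
eef_rot: [-0.439, -0.553, 0.556, 0.439]
contact_force: [-9.8, -2.0, 5.0]
grip_width: 0.795
```

Emit:
play_rows(plan=[{"claw":80,"linear":[0.001,0.0003,0.0],"yaw":0},{"claw":80,"linear":[0.0015,0.0004,0.0],"yaw":0}])

```text
time_s: 4.25
tool_pos: [456.7, -308.6, 13.0]
eef_rot: [-0.438, -0.552, 0.557, 0.439]
contact_force: [-10.6, -3.6, 6.9]
grip_width: 0.801
```

```bash
python3 -c "
from h import *
st();snap('wrist','w3')"
```

```text
t4.25 q [-0.59  0.44 -0.31  0.82 -0.01 -0.82] tcp [ 456.7 -308.6   13. ] head 1.803 down -1.0 fix [[-12.4 -59.9  13. ]] relhead 3.140 F [-10.6  -3.6   6.9] Ffix [[  1.  -11.1   6.9]] g 0.80
```

View pics/w3.png

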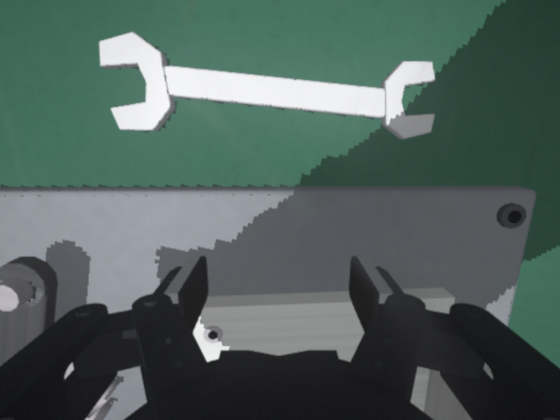

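Emit:
play_rows(plan=[{"claw":80,"linear":[-0.015,-0.003,0.0],"yaw":0},{"claw":100,"linear":[-0.034,-0.008,0.02],"yaw":0},{"claw":100,"linear":[-0.039,-0.009,0.06],"yaw":-0.14},{"claw":100,"linear":[-0.041,0.015,0.08],"yaw":-0.28},{"claw":100,"linear":[-0.046,0.035,0.08],"yaw":-0.42}])

```text
time_s: 4.8
tool_pos: [412.3, -274.6, 95.9]
eef_rot: [0.547, 0.448, -0.45, -0.545]
contact_force: [0.4, -0.4, -0.6]
grip_width: 1.004
```

Emit:
play_rows(plan=[{"claw":100,"linear":[-0.005,0.02,0],"yaw":-0.14},{"claw":100,"linear":[-0.009,0.035,0],"yaw":-0.28},{"claw":100,"linear":[-0.012,0.05,0],"yaw":-0.42},{"claw":100,"linear":[-0.014,0.06,0],"yaw":-0.56},{"claw":100,"linear":[-0.014,0.06,0],"yaw":-0.7}])

```text
time_s: 5.3
tool_pos: [397.9, -213.4, 96.0]
eef_rot: [0.668, 0.232, -0.234, -0.667]
contact_force: [-0.3, -1.3, -0.5]
grip_width: 0.996
```

```bash
python3 -c "
from h import *
go(-122,-80,90,0.234)"
```

```text
t5.30 q [-0.49  0.21 -0.42  0.94 -0.    0.41] tcp [ 397.9 -213.4   96. ] head 0.671 down -1.0 fix [[-118.6  -95.    96. ]] relhead 2.008 F [-0.3 -1.3 -0.5] Ffix [[ 1.2 -0.6 -0.5]] g 1.00
shift [ 0.0138  0.0068 -0.006 ] yaw -0.437
```

Emit:
play_rows(plan=[{"claw":100,"linear":[0.0,0.004,0],"yaw":-0.14},{"claw":100,"linear":[0.0,0.004,0],"yaw":-0.28},{"claw":100,"linear":[0.007,0.006,-0.01],"yaw":-0.437},{"claw":100,"linear":[0.014,0.007,-0.03],"yaw":-0.437},{"claw":100,"linear":[0.014,0.007,-0.04],"yaw":-0.437}])

```text
time_s: 5.8
tool_pos: [412.2, -206.3, 55.1]
eef_rot: [0.702, 0.082, -0.083, -0.702]
contact_force: [0.4, -0.2, 0.2]
grip_width: 1.0
```

```bash
python3 -c "
from h import *
go(-122,-75,20,0.234);snap('scene','s2',(195,110,380,300),3.1);snap('wrist','w4')"
```

```text
t5.80 q [-0.46  0.27 -0.47  0.84 -0.    0.87] tcp [ 412.2 -206.3   55.1] head 0.235 down -1.0 fix [[-122.2  -79.4   55.1]] relhead 1.572 F [ 0.4 -0.2  0.2] Ffix [[0.3 0.4 0.2]] g 1.00
shift [ 0.0044  0.0008 -0.0351] yaw -0.001
```

View pics/s2.png

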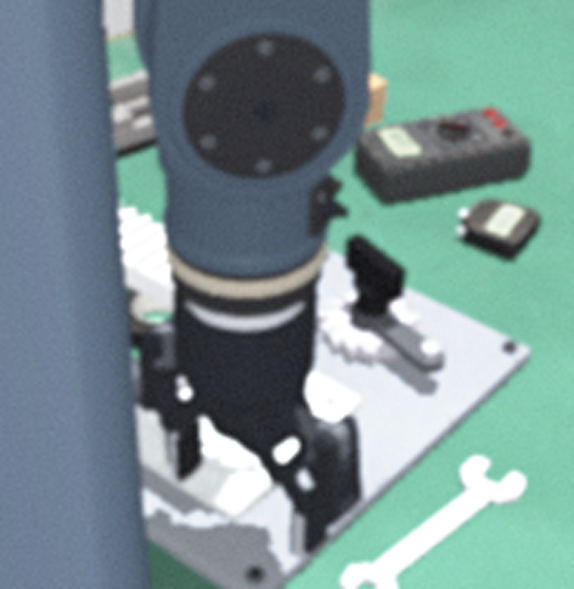

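View pics/w4.png

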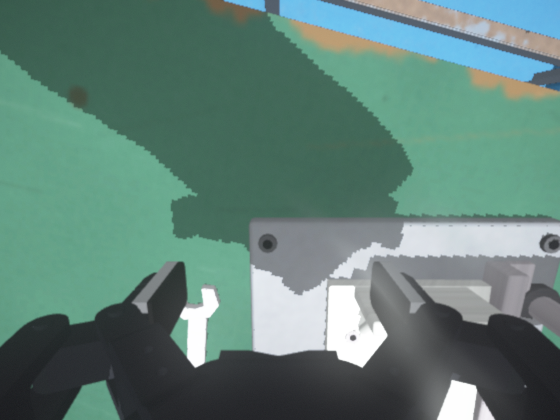

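Emit:
play_rows(plan=[{"claw":100,"linear":[0.0,0.0,-0.02],"yaw":0},{"claw":100,"linear":[0.004,0.001,-0.037],"yaw":0},{"claw":100,"linear":[0.005,-0.002,-0.037],"yaw":0},{"claw":100,"linear":[0.006,-0.006,-0.037],"yaw":0}])

```text
time_s: 6.3
tool_pos: [416.7, -212.2, 18.5]
eef_rot: [-0.702, -0.081, 0.085, 0.703]
contact_force: [-0.5, 0.2, 0.3]
grip_width: 1.001
```

```bash
python3 -c "
from h import *
go(-76,-74,20,0.234);snap('wrist','w5');snap('top','t2',(165,115,405,315),3)"
```

```text
t6.30 q [-0.47  0.32 -0.5   0.75 -0.    0.87] tcp [ 416.7 -212.2   18.5] head 0.236 down -1.0 fix [[-115.5  -76.5   18.5]] relhead 1.573 F [-0.5  0.2  0.3] Ffix [[-0.3 -0.5  0.3]] g 1.00
shift [ 0.0116 -0.0378  0.0015] yaw -0.002
```

View pics/w5.png

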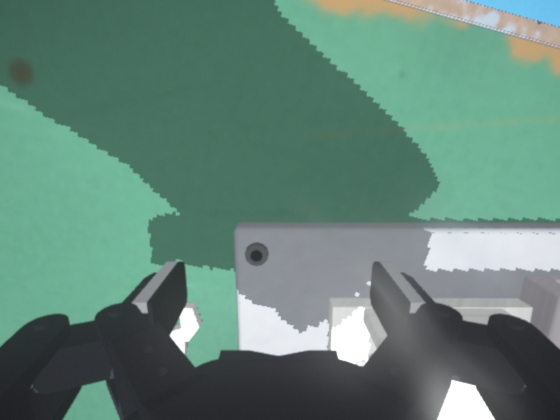

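View pics/t2.png

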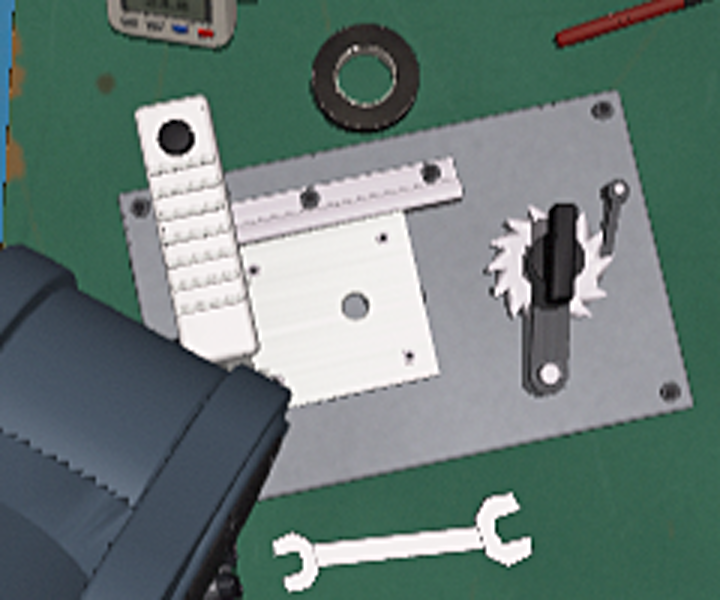

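Emit:
play_rows(plan=[{"claw":100,"linear":[0.0012,-0.005,0],"yaw":0},{"claw":100,"linear":[0.002,-0.0088,0],"yaw":0},{"claw":100,"linear":[0.0035,-0.0125,0],"yaw":0},{"claw":100,"linear":[0.005,-0.016,0],"yaw":0}])

```text
time_s: 6.8
tool_pos: [421.1, -227.6, 19.2]
eef_rot: [-0.701, -0.082, 0.085, 0.703]
contact_force: [-6.9, 10.3, 8.7]
grip_width: 1.003
```

```bash
python3 -c "
from h import *
go(-76,-74,20,0.234)"
```

```text
t6.80 q [-0.5   0.34 -0.47  0.76  0.    0.84] tcp [ 421.1 -227.6   19.2] head 0.236 down -1.0 fix [[-99.5 -75.7  19.2]] relhead 1.573 F [-6.9 10.3  8.7] Ffix [[-11.7  -4.3   8.7]] g 1.00
shift [ 0.0071 -0.0224  0.0008] yaw -0.002
```

Emit:
play_rows(plan=[{"claw":100,"linear":[0.0012,-0.003,0],"yaw":0},{"claw":100,"linear":[0.0023,-0.006,0],"yaw":0},{"claw":100,"linear":[0.0033,-0.009,0],"yaw":0}])

```text
time_s: 7.1
tool_pos: [422.9, -235.1, 19.3]
eef_rot: [-0.7, -0.081, 0.086, 0.705]
contact_force: [-7.6, 10.4, 8.1]
grip_width: 1.001
```

```bash
python3 -c "
from h import *
go(-76,-74,20,0.234);snap('top','t3',(165,115,405,315),3)"
```

```text
t7.10 q [-0.51  0.35 -0.46  0.77  0.    0.83] tcp [ 422.9 -235.1   19.3] head 0.237 down -1.0 fix [[-91.8 -75.7  19.3]] relhead 1.574 F [-7.6 10.4  8.1] Ffix [[-11.8  -5.    8.1]] g 1.00
shift [ 0.0053 -0.015   0.0007] yaw -0.003
```

View pics/t3.png

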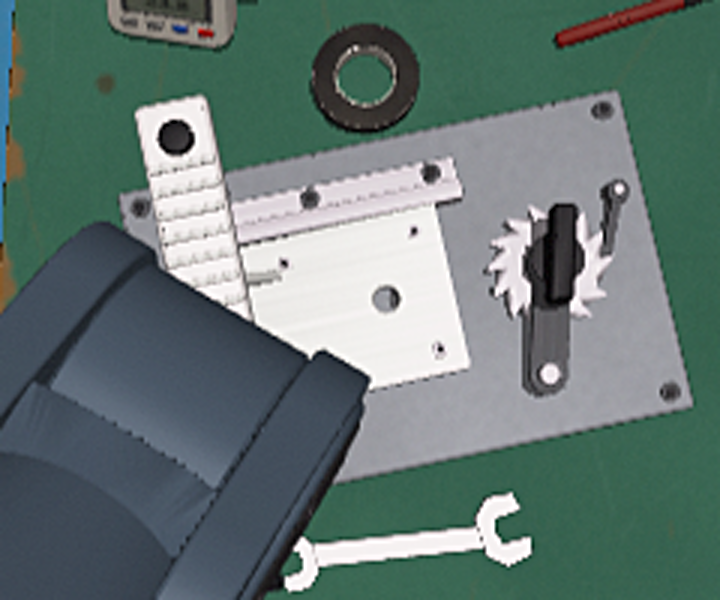

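Emit:
play_rows(plan=[{"claw":100,"linear":[0.0012,-0.003,0],"yaw":0},{"claw":100,"linear":[0.0022,-0.006,0],"yaw":0},{"claw":100,"linear":[0.0026,-0.008,0],"yaw":0}])

```text
time_s: 7.45
tool_pos: [425.4, -243.6, 19.5]
eef_rot: [-0.7, -0.081, 0.086, 0.705]
contact_force: [-0.6, 1.0, 0.2]
grip_width: 0.999
```

```bash
python3 -c "
from h import *
go(-76,-74,20,0.234);snap('top','t4',(245,165,345,265),6)"
```

```text
t7.45 q [-0.52  0.36 -0.44  0.78  0.    0.81] tcp [ 425.4 -243.6   19.5] head 0.237 down -1.0 fix [[-82.9 -75.3  19.5]] relhead 1.574 F [-0.6  1.   0.2] Ffix [[-1.1 -0.4  0.2]] g 1.00
shift [ 0.0028 -0.0065  0.0005] yaw -0.003
```

View pics/t4.png

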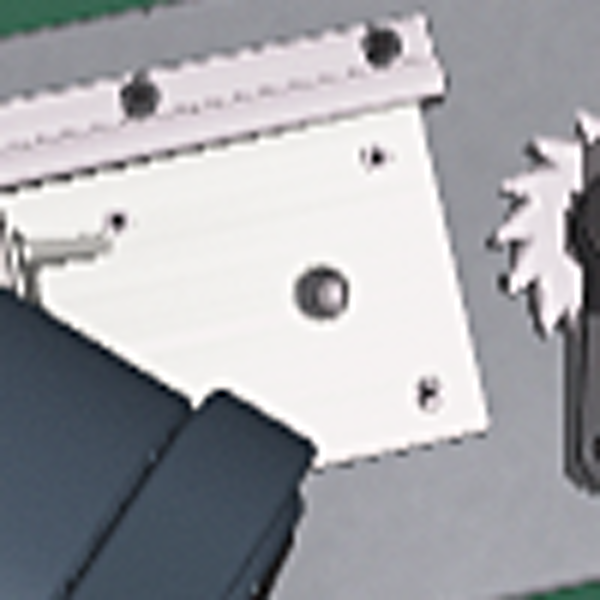

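Emit:
play_rows(plan=[{"claw":100,"linear":[0.0003,-0.0012,0],"yaw":0},{"claw":100,"linear":[0.0005,-0.002,0],"yaw":0}])

```text
time_s: 7.7
tool_pos: [426.9, -246.8, 19.9]
eef_rot: [-0.7, -0.082, 0.085, 0.704]
contact_force: [0.5, 0.4, -0.5]
grip_width: 0.997
```

Emit:
play_rows(plan=[{"claw":100,"linear":[-0.005,0.02,0],"yaw":0},{"claw":100,"linear":[-0.015,0.043,0],"yaw":0},{"claw":100,"linear":[-0.03,0.043,0.05],"yaw":0},{"claw":100,"linear":[-0.03,0.043,0.1],"yaw":0.14},{"claw":100,"linear":[-0.03,0.043,0.15],"yaw":0.28}])

```text
time_s: 8.2
tool_pos: [396.2, -203.5, 169.7]
eef_rot: [-0.682, -0.18, 0.185, 0.685]
contact_force: [0.1, -0.5, -0.5]
grip_width: 1.002
```

Emit:
play_rows(plan=[{"claw":100,"linear":[-0.02,0.03,0.04],"yaw":0.14},{"claw":100,"linear":[-0.04,0.06,0.07],"yaw":0.28}])

```text
time_s: 8.4
tool_pos: [357.7, -145.3, 240.3]
eef_rot: [-0.65, -0.276, 0.279, 0.651]
contact_force: [0.1, -0.1, 0.9]
grip_width: 1.0
```

```bash
python3 -c "
from h import *
go(112,0,230,1.54);snap('top','t5',(165,115,405,315),3.3);snap('scene','s3',(195,110,380,310),3)"
```

```text
t8.40 q [-0.38 -0.   -0.27  1.31 -0.    0.38] tcp [ 357.7 -145.3  240.3] head 0.806 down -1.0 fix [[-194.2 -118.4  240.3]] relhead 2.143 F [ 0.1 -0.1  0.9] Ffix [[0.1 0.1 0.9]] g 1.00
shift [ 0.1861 -0.2705 -0.0103] yaw 0.734
```

View pics/t5.png

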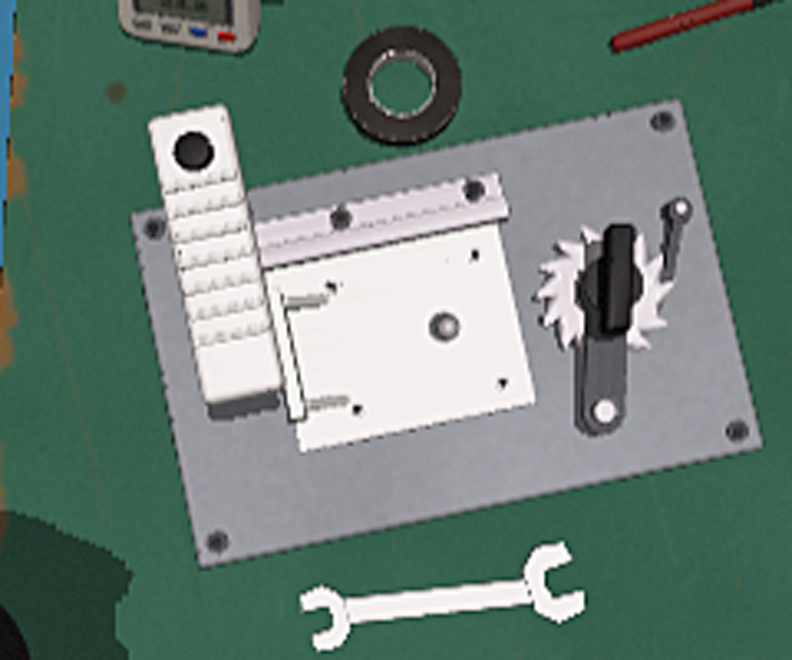

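View pics/s3.png

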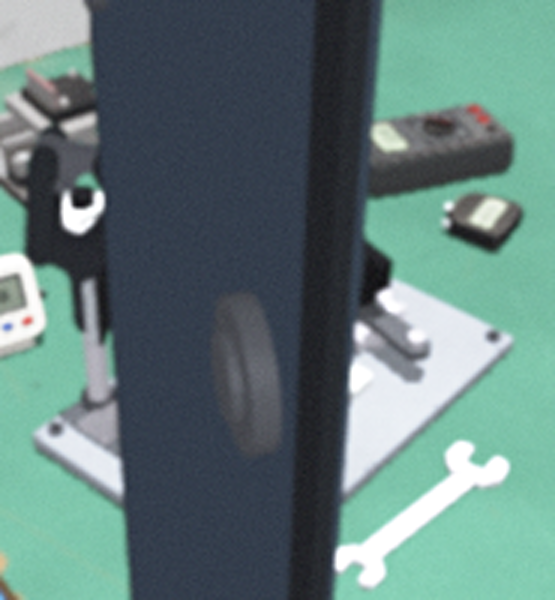

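```bash
python3 - <<'E'
from h import *
c=calibration("top")
f=lambda u,v:np.array([u,v])/3.3+[165,115]-.35
for n,uv,z in (("fr+",(500,225),24),("fr-",(535,402),24),("re-",(302,450),24),("hole",(444,327),24),("pin",(448,327),22),
 ("flange top -y far",(296,420),66),("bar top mid",(620,262),90),("barA",(622,226),90),("barB",(618,334),90),("fingerend",(603,411),48.5),
 ("base",(132,213),14),("base",(682,100),14),("base",(762,445),14),("base",(200,566),14)):
    w=ray(c,f(*uv),z);print(n,np.round(w,1),np.round(Finv(fp,w),1))
E
```

```text
fr+ [ 581.  -358.9   24. ] [[65.3 49.4 24. ]]
fr- [ 484.4 -379.3   24. ] [[ 62.8 -49.3  24. ]]
re- [ 455.4 -254.    24. ] [[-65.8 -48.5  24. ]]
hole [ 524.1 -329.3   24. ] [[23.3  0.8 24. ]]
pin [ 524.3 -331.6   22. ] [[25.6  0.6 22. ]]
flange top -y far [ 469.1 -252.6   66. ] [[-64.1 -34.8  66. ]]
bar top mid [ 552.  -416.2   90. ] [[114.3   7.9  90. ]]
barA [ 570.6 -417.1   90. ] [[119.5  25.8  90. ]]
barB [ 515.1 -415.5   90. ] [[105.1 -27.8  90. ]]
fingerend [ 478.8 -413.2   48.5] [[ 94.4 -62.6  48.5]]
base [ 584.7 -155.3   14. ] [[-131.9  100.2   14. ]]
base [ 655.8 -459.9   14. ] [[180.9  98.8  14. ]]
base [ 464.7 -504.    14. ] [[179.5 -97.4  14. ]]
base [ 391.9 -200.2   14. ] [[-132.9  -97.8   14. ]]
```

Emit:
play_rows(plan=[{"claw":45,"linear":[0.028,-0.04,0],"yaw":0.14},{"claw":45,"linear":[0.055,-0.08,0],"yaw":0.28},{"claw":45,"linear":[0.083,-0.12,0],"yaw":0.42},{"claw":45,"linear":[0.11,-0.16,0],"yaw":0.56},{"claw":45,"linear":[0.138,-0.2,0],"yaw":0.7}])

```text
time_s: 9.0
tool_pos: [495.7, -345.8, 241.5]
eef_rot: [0.515, 0.485, -0.486, -0.514]
contact_force: [0.5, 0.5, 0.4]
grip_width: 0.45
```

Emit:
play_rows(plan=[{"claw":45,"linear":[0.028,-0.04,0],"yaw":0.035},{"claw":45,"linear":[0.046,-0.07,0],"yaw":0.035},{"claw":45,"linear":[0.046,-0.07,-0.03],"yaw":0.035},{"claw":45,"linear":[0.046,-0.07,-0.06],"yaw":0.035},{"claw":45,"linear":[0.046,-0.07,-0.07],"yaw":0.035}])

```text
time_s: 9.5
tool_pos: [540.5, -415.6, 167.2]
eef_rot: [-0.505, -0.493, 0.495, 0.508]
contact_force: [-0.7, 1.3, 0.2]
grip_width: 0.454
```

```bash
python3 -c "
from h import *
go(111.5,-.5,60,1.541);snap('wrist','w6');snap('top','t6',(165,115,405,315),3);snap('scene','s4',(195,110,380,310),3)"
```

```text
t9.50 q [-0.65  0.54  0.29  1.33 -0.   -0.63] tcp [ 540.5 -415.6  167.2] head 1.546 down -1.0 fix [[111.1  -3.1 167.2]] relhead 2.883 F [-0.7  1.3  0.2] Ffix [[-1.5 -0.4  0.2]] g 0.45
shift [ 0.0026  0.0002 -0.1072] yaw -0.005
```

View pics/w6.png

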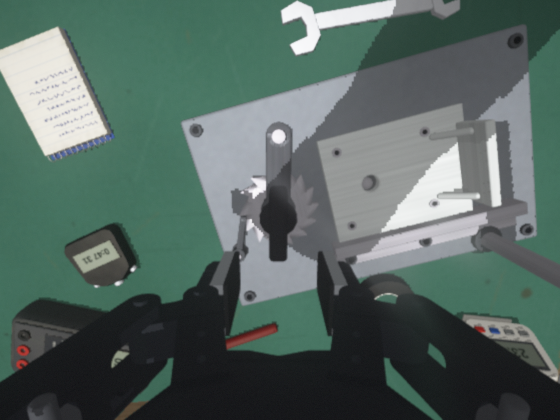

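View pics/s4.png

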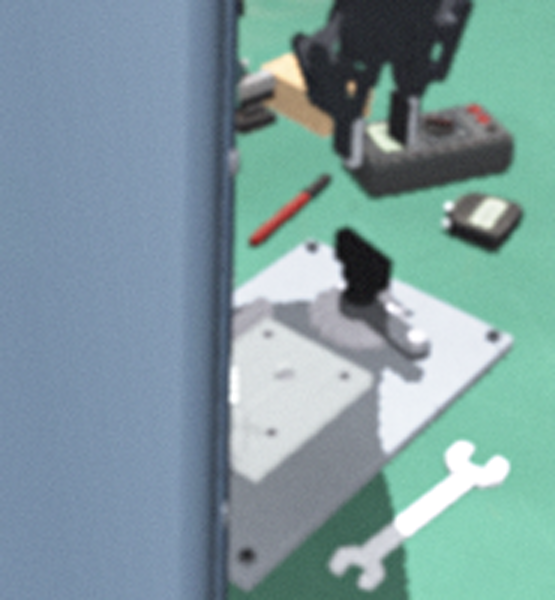

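```bash
python3 - <<'E'
from h import *
c=calibration("scene")
f=lambda u,v:np.array([u,v])/3+[195,110]-.35
for z in (24,34):
  for uv in ((373,377),(258,483),(286,374)): print(z,np.round(Finv(fp,ray(c,f(*uv),z)),1))
E
```

```text
24 [[ 60.2 -51.6  24. ]]
24 [[-75.1 -57.3  24. ]]
24 [[21.2 -2.3 24. ]]
34 [[ 50.6 -57.8  34. ]]
34 [[-82.6 -63.4  34. ]]
34 [[12.2 -9.3 34. ]]
```

Emit:
play_rows(plan=[{"claw":45,"linear":[0.0025,0,-0.035],"yaw":-0.005},{"claw":45,"linear":[0.0025,0,-0.07],"yaw":-0.005},{"claw":45,"linear":[0.0025,0,-0.095],"yaw":-0.005},{"claw":45,"linear":[0.0025,0,-0.107],"yaw":-0.005},{"claw":45,"linear":[0.0025,0,-0.107],"yaw":-0.005}])

```text
time_s: 10.15
tool_pos: [544.0, -415.6, 64.4]
eef_rot: [-0.507, -0.492, 0.493, 0.507]
contact_force: [0.1, -0.3, -0.3]
grip_width: 0.451
```

```bash
python3 -c "
from h import *
go(111.5,-.5,60,1.541);snap('wrist','w7')"
```

```text
t10.15 q [-0.65  0.6   0.12  1.1  -0.   -0.62] tcp [ 544.  -415.6   64.4] head 1.542 down -1.0 fix [[111.9   0.2  64.4]] relhead 2.879 F [ 0.1 -0.3 -0.3] Ffix [[ 0.3  0.  -0.3]] g 0.45
shift [-0.0008  0.0002 -0.0044] yaw -0.001
```

View pics/w7.png

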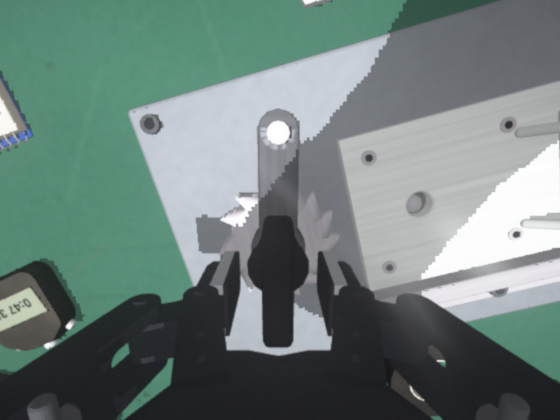

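Emit:
play_rows(plan=[{"claw":45,"linear":[0,0,-0.004],"yaw":0},{"claw":0,"linear":[0,0,-0.004],"yaw":0},{"claw":0,"linear":[0,0,-0.004],"yaw":0},{"claw":0,"linear":[0,0,-0.004],"yaw":0},{"claw":0,"linear":[0,0,-0.004],"yaw":0}], squeeze=35)

```text
time_s: 10.7
tool_pos: [545.8, -416.0, 64.4]
eef_rot: [0.509, 0.493, -0.493, -0.505]
contact_force: [0.7, 3.4, 9.8]
grip_width: 0.158
```

```bash
python3 -c "
from h import *
st();print(observe()['torque'])"
```

```text
t10.70 q [-0.65  0.59  0.12  1.09 -0.   -0.62] tcp [ 545.8 -416.    64.4] head 1.543 down -1.0 fix [[112.7   1.9  64.4]] relhead 2.880 F [0.7 3.4 9.8] Ffix [[-3.2  1.5  9.8]] g 0.16
[ 0.97710514 -0.01213491  0.00446191]
```

Emit:
play_rows(plan=[{"claw":0,"linear":[-0.001,0,0.002],"yaw":-0.05},{"claw":0,"linear":[-0.001,0,0.002],"yaw":-0.15},{"claw":0,"linear":[-0.001,0,0.002],"yaw":-0.27},{"claw":0,"linear":[-0.001,0,0.002],"yaw":-0.39},{"claw":0,"linear":[-0.001,0,0.002],"yaw":-0.5}], squeeze=50)

```text
time_s: 11.2
tool_pos: [545.5, -416.5, 64.7]
eef_rot: [0.616, 0.35, -0.351, -0.612]
contact_force: [8.0, -5.8, -22.0]
grip_width: 0.148
```

```bash
python3 -c "
from h import *
st();print(observe()['torque']);snap('wrist','w8')"
```

```text
t11.20 q [-0.65  0.59  0.12  1.09 -0.   -0.12] tcp [ 545.5 -416.5   64.7] head 1.038 down -1.0 fix [[113.2   1.5  64.7]] relhead 2.375 F [  8.   -5.8 -22. ] Ffix [[  7.5   6.5 -22. ]] g 0.15
[-1.13583878 -1.41299632  0.18841901]
```

View pics/w8.png

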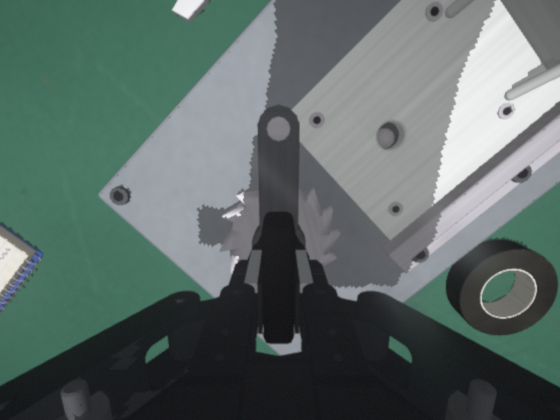

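Emit:
play_rows(plan=[{"claw":0,"linear":[0.0,0,-0.001],"yaw":-0.12},{"claw":0,"linear":[0,0,-0.001],"yaw":-0.24},{"claw":0,"linear":[0,0,-0.001],"yaw":-0.36},{"claw":0,"linear":[0,0,-0.001],"yaw":-0.48},{"claw":0,"linear":[0,0,-0.001],"yaw":-0.6}])

```text
time_s: 11.75
tool_pos: [545.1, -417.1, 64.6]
eef_rot: [0.693, 0.148, -0.151, -0.689]
contact_force: [-4.2, -2.5, -0.3]
grip_width: 0.15
```

```bash
python3 -c "
from h import *
st();print(observe()['torque'])"
```

```text
t11.75 q [-0.65  0.6   0.12  1.09 -0.01  0.49] tcp [ 545.1 -417.1   64.6] head 0.426 down -1.0 fix [[113.6   1.   64.6]] relhead 1.763 F [-4.2 -2.5 -0.3] Ffix [[ 1.4 -4.7 -0.3]] g 0.15
[-0.28401054  0.61859269  0.21552851]
```

Emit:
play_rows(plan=[{"claw":0,"linear":[0.0,0,0],"yaw":-0.12},{"claw":0,"linear":[0,0,0],"yaw":-0.24},{"claw":0,"linear":[0,0,0],"yaw":-0.31},{"claw":0,"linear":[0,0,0],"yaw":-0.31}])

```text
time_s: 12.15
tool_pos: [544.7, -417.2, 64.6]
eef_rot: [0.708, 0.039, -0.042, -0.704]
contact_force: [-2.7, -1.8, -5.6]
grip_width: 0.152
```

```bash
python3 -c "
from h import *
st();print(observe()['torque']);snap('wrist','w9')"
```

```text
t12.15 q [-0.65  0.6   0.13  1.1  -0.01  0.81] tcp [ 544.7 -417.2   64.6] head 0.115 down -1.0 fix [[113.6   0.5  64.6]] relhead 1.452 F [-2.7 -1.8 -5.6] Ffix [[ 1.1 -3.  -5.6]] g 0.15
[-0.15595808  0.26463881  0.11251328]
```

View pics/w9.png

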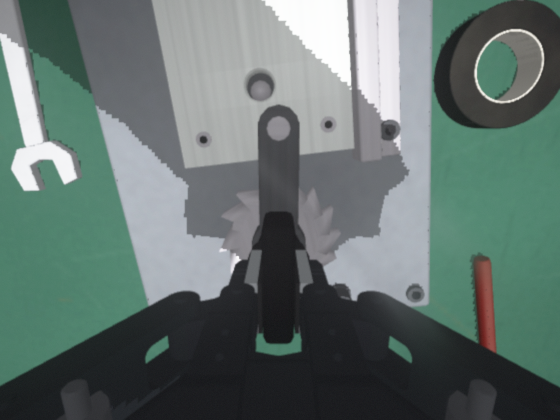

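Emit:
play_rows(plan=[{"claw":45,"linear":[0,0,0],"yaw":0},{"claw":45,"linear":[0,0,0],"yaw":0},{"claw":45,"linear":[0,0,0],"yaw":0},{"claw":45,"linear":[0,0,0.02],"yaw":0},{"claw":45,"linear":[0,0,0.06],"yaw":0}])

```text
time_s: 12.7
tool_pos: [543.4, -416.0, 122.5]
eef_rot: [0.706, 0.039, -0.045, -0.705]
contact_force: [0.2, -0.1, 0.1]
grip_width: 0.448
```

Emit:
play_rows(plan=[{"claw":45,"linear":[0,0,0.045],"yaw":0},{"claw":45,"linear":[0,0,0.09],"yaw":0},{"claw":45,"linear":[-0.04,0.04,0.12],"yaw":0},{"claw":45,"linear":[-0.08,0.08,0.12],"yaw":0},{"claw":45,"linear":[-0.115,0.115,0.12],"yaw":0}])

```text
time_s: 13.2
tool_pos: [441.2, -313.6, 243.3]
eef_rot: [0.707, 0.04, -0.044, -0.705]
contact_force: [-0.8, -0.4, -0.8]
grip_width: 0.446
```

Emit:
play_rows(plan=[{"claw":45,"linear":[-0.035,0.035,0],"yaw":0},{"claw":45,"linear":[-0.07,0.07,0],"yaw":0},{"claw":45,"linear":[-0.08,0.11,0],"yaw":0},{"claw":45,"linear":[-0.08,0.15,0],"yaw":0},{"claw":45,"linear":[-0.08,0.19,0],"yaw":0}])

```text
time_s: 13.7
tool_pos: [360.7, -122.4, 244.1]
eef_rot: [0.707, 0.04, -0.043, -0.705]
contact_force: [0.1, 0.4, -0.3]
grip_width: 0.447
```

```bash
python3 -c "
from h import *
st();snap('top','t7',(165,115,405,315),3.3);snap('scene','s5',(195,110,380,310),3)"
```

```text
t13.70 q [-0.32 -0.01 -0.27  1.31 -0.    1.13] tcp [ 360.7 -122.4  244.1] head 0.118 down -1.0 fix [[-215.8 -110.1  244.1]] relhead 1.455 F [ 0.1  0.4 -0.3] Ffix [[-0.4  0.2 -0.3]] g 0.45
```

View pics/t7.png

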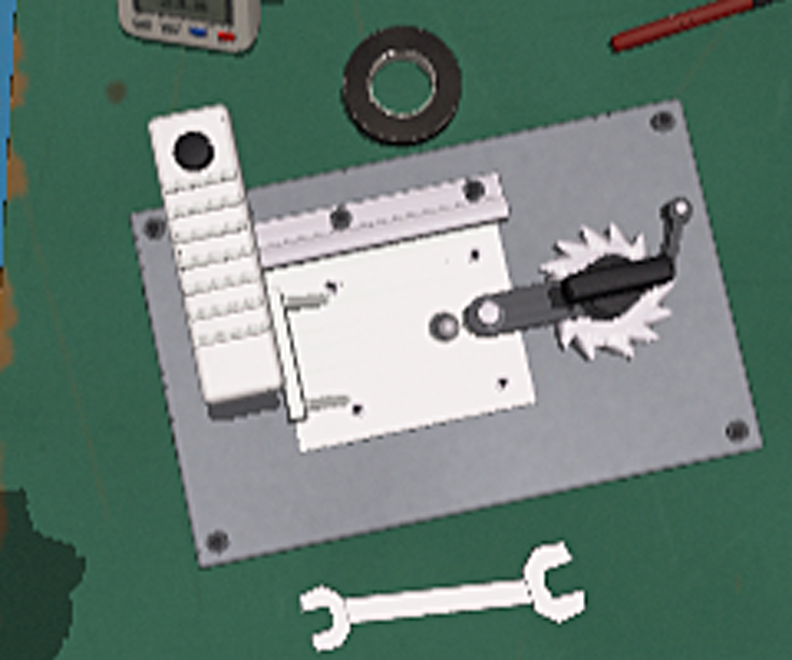

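View pics/s5.png

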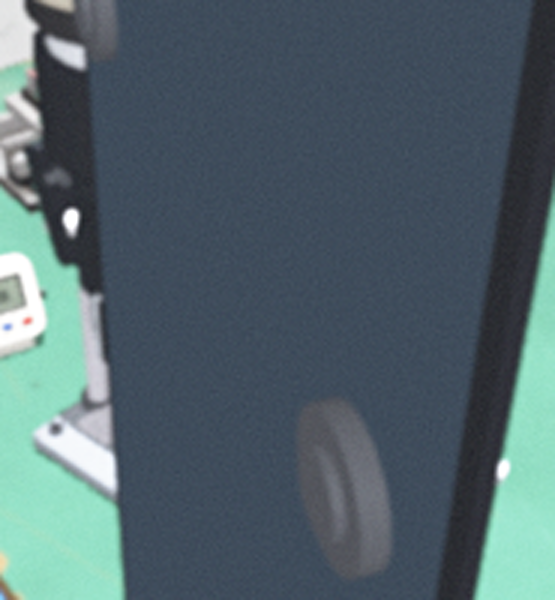

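```bash
python3 - <<'E'
from h import *
c=calibration("top")
f=lambda u,v:np.array([u,v])/3.3+[165,115]-.35
a,b=[Finv(fp,ray(c,f(*p),90))[0] for p in ((562,292),(672,268))]
d=Finv(fp,ray(c,f(488,313),49.5))[0]
print(a,b,d, "bar clamp", -1.8326-(np.arctan2(*(a-b)[1::-1])) , "finger clamp",-1.8326-np.arctan2(d[1]-0,d[0]-112))
h=ray(c,f(444,327),24);print(Finv(fp,h))
print(observe()["qvel"].round(3))
E
```

```text
[82.09587244 -0.96666234 90.        ] [139.43791231  -0.61168436  90.        ] [46.33798697  0.65318141 49.5       ] bar clamp 1.3028021964064511 finger clamp -4.964245351663265
[[23.33930999  0.84219458 24.        ]]
[-0.067  0.032  0.032 -0.017 -0.027 -0.092]
```

```bash
python3 -c "
from workcell import *
print(sign_off())"
```

```text
the job is handed in; nothing more can be done
None
```

The bracket is mounted on the pin, the clamp knob is held at the third tooth, and I handed the job in at about 14 s. `sign_off` reports no verdict, so the result rests on my own checks below.

**What I did**
- I pushed the bracket's long side against the rail with both open fingers. It slid at about 5 N and stopped at the rail at about 11 N.
- The moves allow no tool tilt, so I could not lean the tool as the task suggests. I kept it upright beside the lamp bar and reached one open finger in under it to push the flange along the rail. The push force was about 12 N and fell to nearly zero when the hole dropped over the pin.
- I gripped the knob, turned it about 1.43 rad clockwise, let go and moved the arm clear.

**Last checks**
- **Bracket:** in the top camera its corners and hole are within about 2 mm of the seated position, along the rail, with the pin visible in the hole. I judged it to be down flat mainly from the force drop. The scene camera, before the knob was turned, also fitted the seated plate height far better than the raised one, though its corner positions were up to about 10 mm off. I could not repeat that view at the end because the arm blocked it.
- **Knob:** it reads 1.30 rad from the grip bar and 1.32 rad from the finger, against the third tooth at 1.309. The finger points in over the bracket.
- **Spanner, tape roll and contact:** the spanner and tape roll look unmoved in the top camera. The arm touches nothing, with under 1 N measured at the wrist.

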